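Lock the push-and-turn jar lid and slide the jar home under the shelf

TASK

The lid of the big jar on the pull-out tray lies loose, with its two ears resting on the jar's collar beside the slots. Press the lid down and turn it until the ears drop through the slots, then, still pressing, turn it clockwise (seen from above) as far as it goes so that it stays locked down by itself. Then push the tray fully home under the low shelf, leaving the comb and the earplug case lying on that shelf and the lid locked.

Things in the scene. Friction and masses are not known exactly. Their poses are not given: they have to be found in the camera images.
- lid_groove (a point): Wooden lid (150 g, cap 88 mm across, too wide to grip). A straight finger groove, 34 mm wide, 16 mm deep, open at both ends, crosses its top. Point: middle of the groove floor, on the lid's axis; x along the groove (both ways alike), z up. Height over jar_mouth: 18 mm at the start, 4 mm pressed fully down, 7 mm locked and released.
- lid_ear (a point): Outer end of one of the lid's two opposite ears, 53 mm from its axis, in line with the groove; ears are 14 mm wide, 5 mm thick, undersides 18 mm below the groove floor, lying on the collar at the start. A plug under the lid centres it in the mouth with 2 mm play. To turn it: fingertips in the groove, spread along it (at most 85 mm over all), press and twist.
- jar_mouth (a point): Centre of the big jar's mouth (84 mm wide), level with its steel collar's top, 92 mm above the table. Jar: 118 mm across, glass with steel neck, fixed on the tray. Two slots, 22 mm wide, cut through the collar, lie opposite each other on this x axis; z up; +y is the way the tray slides home. At the start the groove is 0.45 to 2.2 rad counter-clockwise from x.
- jar_slot (a point): Outer end of one of the two slots, 59 mm from the jar's axis, at the collar's top. The ears fit either slot, so the lid may be turned either way to the nearer fit (needs about 0.07 rad). A spring plunger in the mouth holds the lid up with 3 N, growing to 6.5 N when 14 mm down: the lid sinks only if pressed, and springs up if let go before it is locked.
- lock_stop (a point): Where an ear's end comes to rest when locked, under the collar: once down, the lid turns clockwise seen from above (negative about z) by 1.05 rad to a hard stop; the other way is blocked. Released there, the spring lifts it 3 mm against the collar, which holds it.
- tray (a joint): Slide of the tray that carries the jar, in m: 0 pulled out (start), 0.14 fully home at its end stop under the low shelf. Moves along +y of jar_mouth; friction about 5 N, plus damping 15 N per m/s.
- push_bar (a point): The tray's upright aluminium push bar: 120 mm long along this x, 12 mm thick, top edge 68 mm above the table. Point: middle of its outer face (turned away from the jar), 46 mm above the table, 120 mm behind the jar's axis. Push it towards this +y.
- shelf_edge (a point): Middle of the low white shelf's front lower edge, 120 mm above the table, 85 mm ahead of the jar's axis at the start; the shelf's top is at 136 mm. The locked lid (top at 115 mm) passes under, the unlocked lid (top at 126 mm) strikes it.
- comb_mid (a point): Centre of the steel comb, 150 x 30 x 5 mm, lying on the low shelf: leave it alone.
- case_mid (a point): Centre of the grey silicone earplug case, 75 x 34 x 26 mm, lying on the low shelf: leave it alone.
Things that resemble listed ones, but are neither listed nor needed, are in the scene too. Of the things that look like the part that bears lid_groove, the smallest one is meant.

How it is judged:
On the way, in this order (a step that is already met when the one before it is completed fails the run):
1. the lid's ears have dropped through the slots while the tray is still pulled out (z of lid_groove in the frame of jar_mouth below 0.0085 m and horizontal distance between lid_groove and jar_mouth below 0.006 m and value of joint tray below 0.04 m), for 0.05 s.
2. the lid has been turned clockwise to its stop, held down by the collar, before the tray goes under the shelf (z of lid_groove in the frame of jar_mouth below 0.01 m and angle between the x axis of lid_groove and the x axis of jar_mouth, either way round above 0.85 rad and value of joint tray below 0.04 m), for 0.1 s.
At the end, for the whole second after the job is handed in: The tray is home under the shelf (within 6 mm of its end stop) and at rest; the lid sits level on the jar, locked down (groove floor less than 10 mm above the collar) and turned at least 0.80 rad from the slots; comb and earplug case lie on the shelf within 30 mm of where they were (value of joint tray above 0.134 m and z of lid_groove in the frame of jar_mouth below 0.01 m and horizontal distance between lid_groove and jar_mouth below 0.006 m and angle between the x axis of lid_groove and the x axis of jar_mouth, either way round above 0.8 rad and angle between lid_groove's own z axis and vertical below 0.08 rad and velocity of joint tray between -0.01 and 0.01 m/s and distance of each of comb_mid, case_mid from where it was at the start of the episode below 0.03 m); the robot touches nothing.
It fails at once if the comb is moved more than 30 mm (distance of comb_mid from where it was at the start of the episode above 0.03 m).
It fails at once if the earplug case is moved more than 30 mm (distance of case_mid from where it was at the start of the episode above 0.03 m).
It also fails if it takes over 67 s, if anything falls off the work surface, if the arm or the gripper's body presses on something with over 40 N, if the wrist force passes 120 N, or if a joint passes its speed limit or range.

ROBOT

A 6-joint arm with a two-finger parallel gripper is mounted at the origin on the work surface. World frame = base frame: x ahead of the robot, y to its left, z up, the work surface at z = 0. Lengths are in m, angles in rad, forces in N, time in s.
With the tool pointing down it reaches from about 0.25 to 0.775 m from the base axis. Payload 4 kg.
Tool frame: the origin (TCP) lies midway between the tips of the shut fingers; the grasp point (between the pads) lies 19 mm behind it (robot.tcp_to_grasp is the distance from the TCP to the grasp point, in m); x points along the fingers, y is the direction in which the jaws open and shut, and the axes are right-handed (so a half turn about x gives the same grasp; the last joint's range is limited). The gripper opens to 94 mm and grips with 3 to 60 N. Pads are 16 mm wide; open, the fingers measure 119 mm over their backs; the gripper's body (75 mm by 177 mm) begins 78 mm behind the grasp point.
Start: joints at [-1.259, 0.087, 1.371, -0, 1.684, -0.103], TCP at [0.222, -0.503, 0.206] pointing down, gripper open.
Joint ranges: [-3.1, 3.1], [-0.76, 2.03], [0.27, 2.55], [-1.08, 4.22], [0.17, 2.65], [-2.57, 2.57]. Speed limits (rad/s): [2.79, 2.79, 3.14, 3.14, 3.14, 3.14].

INTERFACE

Orientations are given as [roll, pitch, yaw] about the fixed x, y, z axes, in that order (R = Rz(yaw) Ry(pitch) Rx(roll)).
In Python, from bench import robot gives the robot as it stands.
- The arm moves only by the tool send_rows, never from a script. Its argument "increments" is a list of rows, each a list of 5 numbers: the opening, from -1 (shut) to 1 (fully open), so that 0 is half open, then the shift along the tool's x, y, z in m, then the turn about the tool's x in rad. In form: [[hand, tx, ty, tz, roll], ...]. A call has 1 to 5 rows; each row is the pose to reach, as a shift and turn from the pose commanded when the call began, along the tool's axes at that moment; what a row does not reach only later rows make up. A row lasts 1/12 s, in which the tool goes at most 41.7 mm and 7.16 degrees, less where a joint would pass 70% of its speed; a pose out of reach is approached as far as the arm can. A call with a gripper value outside its range is refused whole. The fingers move at their own pace and stop on an object; the grip force is fixed at half the most. Time passes only in rows, so rows that repeat a pose let the fingers close. It gives the time, the measured TCP pose, the force and the opening at its end, in the units of the state.
- robot.get_obs(): the state, without advancing time (a new reading comes with each control period).
- robot.snapshot(name): name is "scene" or "top" or "wrist"; returns a dict with "image" (400x640x3 uint8, red, green, blue), "intrinsics" (3x3 intrinsics, pixels), "k1" (the pictures are not rectified: a ray, as slopes to the right and down, at radius r is drawn at 1 + k1 r^2 times it, then the intrinsics apply), "world_from_camera" (4x4, takes a point from camera to world coordinates). Camera axes: x right, y down, z forward; pixel columns grow to the right and rows downward; lengths in m; the calibration is good to about 2 mm. A picture is of the moment at which its call begins. There is no depth.
- robot.close_job(): hands the job in, once; it reports no verdict.
The state is a dict: "time": time; "joint_positions": joint angles; "qvel": joint speeds; "joint_torque": joint torques, N m; "tool_pos": TCP position; "ee_rot": TCP orientation; "wrist_force": force on the tool from outside, world axes, zero at the start; "wrist_torque": the same for the moment, N m; "width": finger opening in m.
Only numpy, scipy, OpenCV 4.12 (cv2) and the standard library are available. Lean on these libraries where they do the work, as an engineer would, in place of code of your own. Each camera call takes 0.05 s, during which the arm holds its last target.

## Working session

There is one attempt and no reset: what is moved stays moved. The work goes in short steps, Python scripts to look and compute and a tool call to move; the robot and the scene stay as the last step left them, time stands still between calls to the robot, and variables do not carry over. Pictures are saved under pics/ and viewed, and the job is handed in when it is done.

Besides the shell and the picture viewer there is one more tool, called after ">>>" by a JSON object that holds its "api" and its "payload". send_rows: Moves the arm, as the interface text tells. Its arguments: {"type":"object","properties":{"increments":{"type":"array"}},"required":["increments"]}

```bash
ls; mkdir -p pics; cat > h.py <<'E'
import numpy as np, cv2
from bench import robot
def snap(cam,name):
    s=robot.snapshot(cam); cv2.imwrite(f'pics/{name}.png',s['image'][:,:,::-1]); np.savez(f'pics/{name}.npz',K=s['intrinsics'],k1=s['k1'],T=s['world_from_camera']); return s
def load(name):
    d=np.load(f'pics/{name}.npz'); return d['K'],float(d['k1']),d['T']
def ray(name,u,v):
    K,k1,T=load(name)
    d=np.array([(u-K[0,2])/K[0,0],(v-K[1,2])/K[1,1]]); x=d.copy()
    for _ in range(30): x=d/(1+k1*(x@x))
    r=T[:3,:3]@np.array([x[0],x[1],1]); return T[:3,3],r
def atz(name,u,v,z):
    o,r=ray(name,u,v); return o+r*(z-o[2])/r[2]
def proj(name,p):
    K,k1,T=load(name); c=T[:3,:3].T@(np.array(p)-T[:3,3]); x=c[:2]/c[2]; x=x*(1+k1*(x@x))
    return K[0,0]*x[0]+K[0,2],K[1,1]*x[1]+K[1,2]
def crop(name,x0,y0,x1,y1,f,out):
    im=cv2.imread(f'pics/{name}.png')[y0:y1,x0:x1]; cv2.imwrite(f'pics/{out}.png',cv2.resize(im,None,fx=f,fy=f,interpolation=cv2.INTER_CUBIC))
E
python3 - <<'E'
from h import *
for c in ['scene','top','wrist']: snap(c,c+'0')
print(robot.get_obs())
E
```

```text
pics
{'time': 0.15, 'joint_positions': array([-1.25909566e+00,  8.78066881e-02,  1.37189114e+00, -2.95100796e-07,
        1.68356617e+00, -1.03126478e-01]), 'qvel': array([ 0.001163  , -0.00356364, -0.00345262,  0.00040466,  0.00054831,
        0.00043918]), 'joint_torque': array([ 1.99401809e-03, -3.40642154e+01, -3.02793252e+01,  7.19841127e-02,
        3.05285153e-02, -1.28177307e-04]), 'tool_pos': array([ 0.22152465, -0.50297164,  0.2045694 ]), 'ee_rot': array([-1.67374733,  1.56912498,  1.88267244]), 'wrist_force': array([ 0.25880189, -0.22513154,  0.40628268]), 'wrist_torque': array([ 0.02688081,  0.00107268, -0.03453472]), 'width': 0.09415900293123278}
```

View pics/scene0.png

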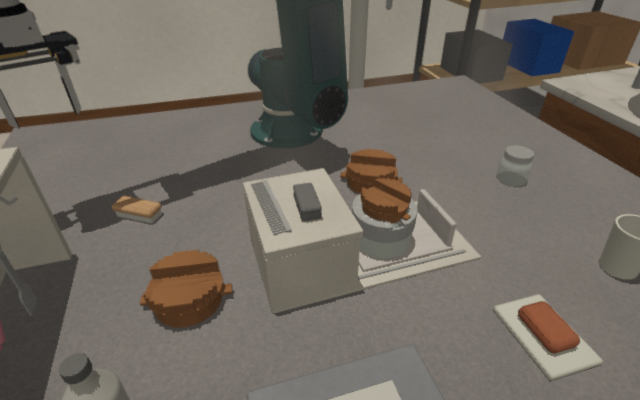

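View pics/top0.png

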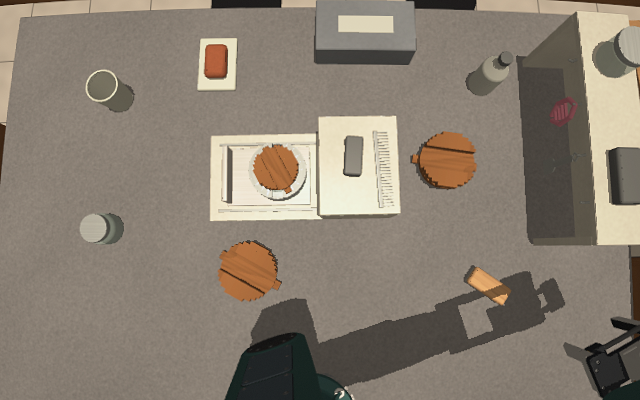

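View pics/wrist0.png

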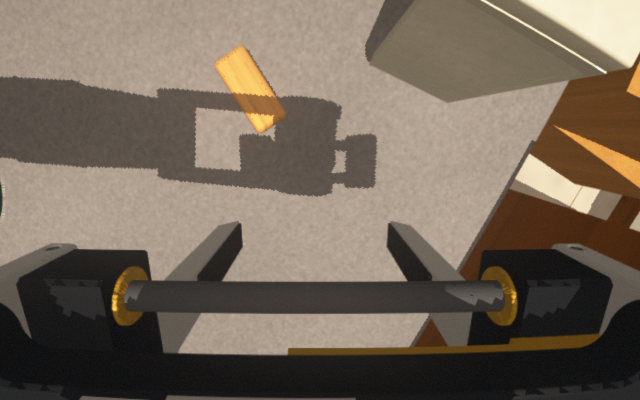

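The top view shows the jar and lid at about (276,168), the push bar at x≈227 on the left, and the shelf on the right at 318–400. The tray slides towards image right.

```bash
python3 - <<'E'
from h import *
crop('top0',200,105,410,225,3.8,'c1'); crop('scene0',335,140,495,290,5,'c2')
for n in ['top0','scene0']: print(load(n))
for uv in [(276,168),(227,175),(318,168)]: print(atz('top0',*uv,0.1))
E
```

```text
(array([[420.81664942,   0.        , 318.22796681],
       [  0.        , 420.81664942, 196.71600492],
       [  0.        ,   0.        ,   1.        ]]), -0.09200900501428624, array([[ 0.00505102, -0.99391283,  0.11005349,  0.38384041],
       [-0.99996848, -0.00434602,  0.00664497, -0.0250069 ],
       [-0.00612622, -0.11008359, -0.99390345,  0.93618675],
       [ 0.        ,  0.        ,  0.        ,  1.        ]]))
(array([[415.14895946,   0.        , 324.38806709],
       [  0.        , 415.14895946, 198.12194979],
       [  0.        ,   0.        ,   1.        ]]), 0.036105379693068027, array([[ 0.29638154,  0.56134244, -0.77269182,  1.08275929],
       [ 0.95506876, -0.17528726,  0.23899382, -0.22031915],
       [-0.00128566, -0.80880717, -0.58807253,  0.55371949],
       [ 0.        ,  0.        ,  0.        ,  1.        ]]))
[0.53437419 0.06611582 0.1       ]
[0.51981927 0.1653481  0.1       ]
[ 0.53465407 -0.01866284  0.1       ]
```

View pics/c1.png

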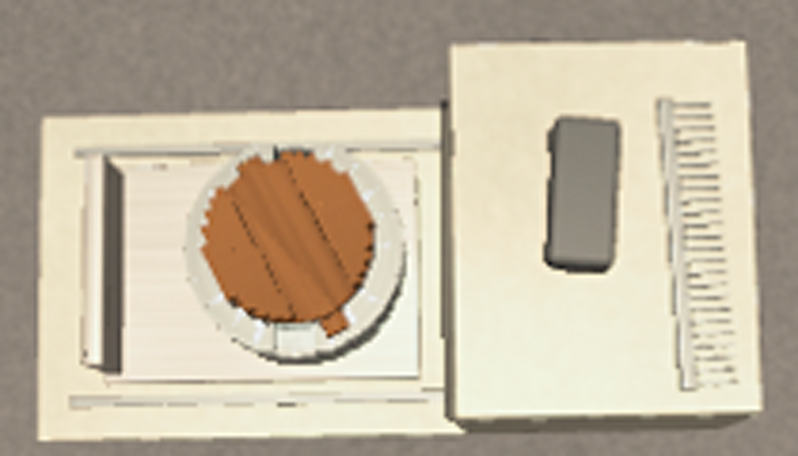

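View pics/c2.png

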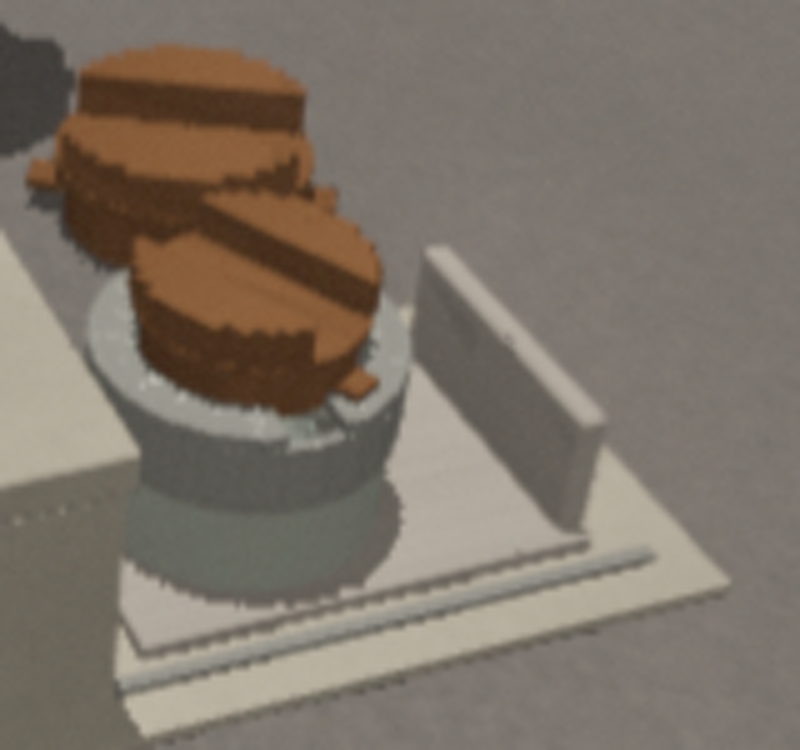

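```bash
python3 - <<'E'
from h import *
def c(u,v): return 200+u/3.8, 105+v/3.8
def P(u,v,z): return atz('top0',*c(u,v),z)[:2]
def dirn(a,b,z):
    d=P(*b,z)-P(*a,z); return np.round([*P(*a,z),*P(*b,z),np.degrees(np.arctan2(d[1],d[0]))],4)
print('rail',dirn((70,402),(445,388),.005)); print('trayedge top',dirn((42,118),(445,107),.0)); print('rail top',dirn((75,153),(440,143),.005))
print('shelf front top',dirn((450,44),(450,408),.136),'shelf right',dirn((745,42),(762,408),.136),dirn((450,44),(745,42),.136),dirn((450,415),(762,410),.136))
print('bar outer', dirn((88,152),(90,365),.068),'bar inner top',dirn((103,152),(103,365),.068))
print('ear',P(337,326,.097)); print('groove edges top', dirn((235,195),(293,318),.126),dirn((285,160),(350,283),.126))
for uv in [(186,245),(405,245),(295,362),(290,150),(205,180),(385,320)]: print('collar',P(*uv,.092))
print('lid L,R',P(203,240,.12),P(373,240,.12)); print('slot',P(295,348,.092),P(275,150,.092))
E
```

```text
rail [ 4.54400e-01  2.04000e-01  4.63700e-01 -1.64000e-02 -8.75637e+01]
trayedge top [ 6.26600e-01  2.28100e-01  6.33400e-01 -1.54000e-02 -8.84119e+01]
rail top [ 6.03800e-01  2.05900e-01  6.10000e-01 -1.26000e-02 -8.83581e+01]
shelf front top [ 6.306000e-01 -1.920000e-02  4.424000e-01 -2.020000e-02 -1.797139e+02] shelf right [ 6.326000e-01 -1.718000e-01  4.431000e-01 -1.770000e-01 -1.784374e+02] [ 6.3060e-01 -1.9200e-02  6.3260e-01 -1.7180e-01 -8.9221e+01] [ 4.38900e-01 -2.02000e-02  4.42000e-01 -1.77000e-01 -8.88583e+01]
bar outer [   0.5894    0.183     0.47      0.178  -177.6081] bar inner top [ 5.89400e-01  1.74500e-01  4.70000e-01  1.70800e-01 -1.78206e+02]
ear [0.48849573 0.04008842]
groove edges top [ 5.52900e-01  9.16000e-02  4.88900e-01  6.04000e-02 -1.54051e+02] [ 5.714000e-01  6.600000e-02  5.071000e-01  3.150000e-02 -1.517621e+02]
collar [0.53263827 0.12232197]
collar [0.53296781 0.0046158 ]
collar [0.46975055 0.06258319]
collar [0.58483012 0.06721452]
collar [0.56824172 0.11292598]
collar [0.49244435 0.01493184]
lid L,R [0.53035406 0.10862113] [0.53058952 0.02023473]
slot [0.4772359  0.06270008] [0.58482089 0.07534029]
```

```bash
cat >> h.py <<'E'
from scipy.spatial.transform import Rotation as Ro
def st():
    o=robot.get_obs(); R=Ro.from_euler('xyz',o['ee_rot']).as_matrix()
    print('t',o['time'],'p',np.round(o['tool_pos'],4),'yawY',round(float(np.degrees(np.arctan2(R[1,1],R[0,1]))),2),'F',np.round(o['wrist_force'],1),'M',np.round(o['wrist_torque'],2),'w',round(float(o['width']),4),'q',np.round(o['joint_positions'],3)); return o,R
E
python3 - <<'E'
from h import *
o,R=st(); print(np.round(R,4))
print(R.T@(np.array([.531,.063,.206])-o['tool_pos']))
E
```

```text
t 0.15 p [ 0.2215 -0.503   0.2046] yawY -66.23 F [ 0.3 -0.2  0.4] M [ 0.03  0.   -0.03] w 0.0942 q [-1.259  0.088  1.372 -0.     1.684 -0.103]
[[-5.000e-04  4.030e-01 -9.152e-01]
 [ 1.600e-03 -9.152e-01 -4.030e-01]
 [-1.000e+00 -1.700e-03 -2.000e-04]]
[-0.00068901 -0.39324271 -0.51133221]
```

>>> {"api": "send_rows", "payload": {"increments": [[1,-0.01,-0.02,-0.026,0],[1,-0.02,-0.04,-0.052,0],[1,-0.03,-0.06,-0.077,0],[1,-0.04,-0.08,-0.103,0],[1,-0.05,-0.098,-0.128,0]]}}

```text
time: 0.57
tool_pos: [0.2996, -0.3604, 0.2556]
ee_rot: [-1.692, 1.57, 1.864]
wrist_force: [1.1, -0.2, -0.3]
width: 0.0939
```

>>> {"api": "send_rows", "payload": {"increments": [[1,0,-0.02,-0.026,0],[1,0,-0.04,-0.052,0],[1,0,-0.06,-0.077,0],[1,0,-0.08,-0.103,0],[1,0,-0.098,-0.128,0]]}}

```text
time: 0.98
tool_pos: [0.3772, -0.219, 0.2554]
ee_rot: [-2.355, 1.571, 1.202]
wrist_force: [0.2, 0.1, 0.1]
width: 0.0939
```

>>> {"api": "send_rows", "payload": {"increments": [[1,0,-0.02,-0.026,0],[1,0,-0.04,-0.052,0],[1,0,-0.06,-0.077,0],[1,0,-0.08,-0.103,0],[1,0,-0.098,-0.128,0]]}}

```text
time: 1.4
tool_pos: [0.4549, -0.0777, 0.2553]
ee_rot: [-1.019, 1.571, 2.538]
wrist_force: [-1.0, -0.6, 1.2]
width: 0.094
```

>>> {"api": "send_rows", "payload": {"increments": [[1,0,-0.02,-0.026,0],[1,0,-0.04,-0.052,0],[1,0,-0.06,-0.077,0],[1,0,-0.08,-0.103,0],[1,0,-0.098,-0.128,0]]}}

```text
time: 1.82
tool_pos: [0.5325, 0.0636, 0.2551]
ee_rot: [-0.364, 1.57, -3.09]
wrist_force: [-0.2, -0.2, 0.6]
width: 0.0937
```

>>> {"api": "send_rows", "payload": {"increments": [[0.1,0,0,0,-0.12],[0.1,0,0,0,-0.24],[0.1,0,0,0,-0.36],[0.1,0,0,0,-0.48],[0.1,0,0,0,-0.6]]}}

```text
time: 2.23
tool_pos: [0.5321, 0.0619, 0.2549]
ee_rot: [-0.913, 1.57, -3.033]
wrist_force: [-0.4, -0.2, 0.3]
width: 0.0641
```

>>> {"api": "send_rows", "payload": {"increments": [[0.1,0,0,0,-0.12],[0.1,0,0,0,-0.24],[0.1,0,0,0,-0.36],[0.1,0,0,0,-0.48],[0.1,0,0,0,-0.6]]}}

```text
time: 2.65
tool_pos: [0.5321, 0.0617, 0.255]
ee_rot: [-1.505, 1.57, -3.026]
wrist_force: [0.1, 0.1, -0.2]
width: 0.0517
```

>>> {"api": "send_rows", "payload": {"increments": [[0.1,0,0,0,-0.12],[0.1,0,0,0,-0.24],[0.1,0,0,0,-0.36],[0.1,0,0,0,-0.415],[0.1,0,0,0,-0.415]]}}

```text
time: 3.07
tool_pos: [0.5321, 0.0617, 0.255]
ee_rot: [-1.887, 1.57, -2.998]
wrist_force: [0.7, -0.4, -0.6]
width: 0.0518
```

```bash
python3 - <<'E'
from h import *
snap('wrist','w1');snap('top','t1'); snap('scene','s1'); st()
E
```

```text
t 3.2167 p [0.5322 0.0617 0.2552] yawY 26.22 F [0.  0.4 0.1] M [-0.04 -0.13  0.03] w 0.0517 q [ 0.01   0.051  1.311 -0.     1.78  -0.448]
```

View pics/w1.png

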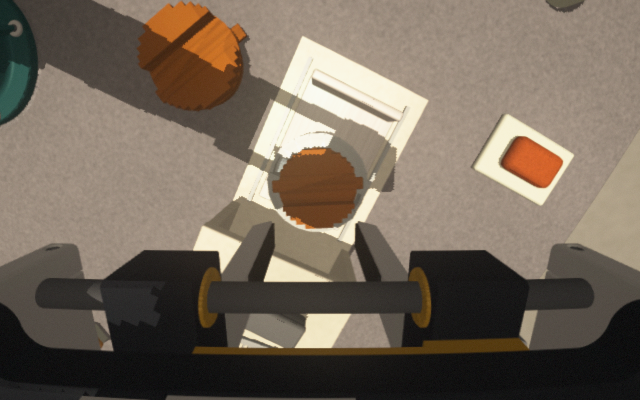

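View pics/s1.png

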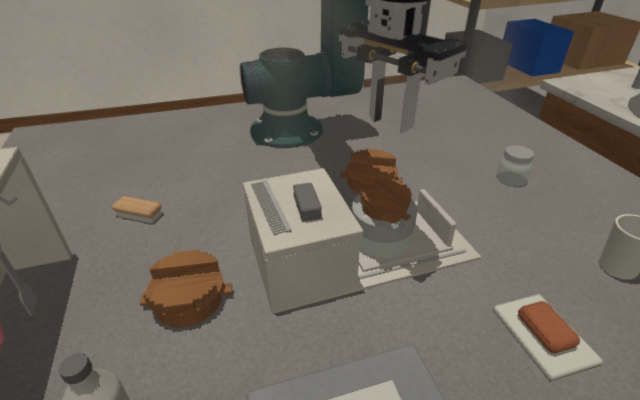

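The wrist view shows the lid at about (317,187), with its ears at (276,183) and (361,183) and the groove roughly along the image rows. I'll enlarge it to measure.

```bash
python3 - <<'E'
from h import *
crop('w1',230,110,410,250,4.4,'c3')
E
```

```text
(no output)
```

View pics/c3.png

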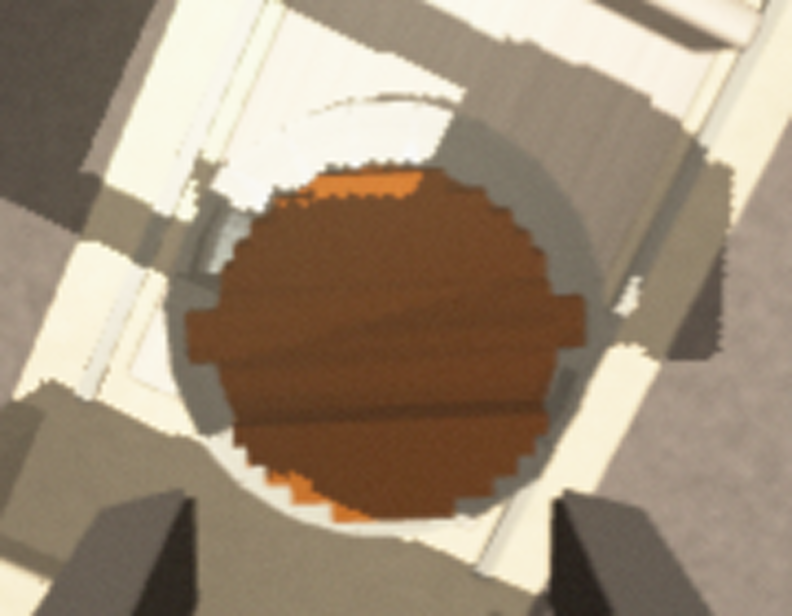

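```bash
python3 - <<'E'
from h import *
def P(u,v,z): return atz('w1',230+u/4.4,110+v/4.4,z)
a,b=P(187,336,.0965),P(585,320,.0965)
print(a,b,(a+b)/2,np.linalg.norm(a-b),np.degrees(np.arctan2(*(a-b)[1::-1])))
for p,q,z in [((235,420),(545,406),.126),((225,285),(550,280),.11)]:
    a,b=P(*p,z),P(*q,z); print((a+b)/2,np.degrees(np.arctan2(*(a-b)[1::-1])))
# slots: (218,240) left ; right (568,385)
a,b=P(218,240,.092),P(568,385,.092); print(a,b,(a+b)/2,np.degrees(np.arctan2(*(a-b)[1::-1])))
print(load('w1')[2])
o,R=st()
# predicted fingertip pixel check
for s in (-1,1): print(proj('w1',o['tool_pos']+R@np.array([0,s*.0258,0])))
E
```

```text
[0.48844969 0.04099804 0.0965    ] [0.58099078 0.09158192 0.0965    ] [0.53472023 0.06628998 0.0965    ] 0.10546364873376189 -151.33854587682444
[0.54228527 0.05258435 0.126     ] -151.0139765266044
[0.52863575 0.07912626 0.11      ] -152.78726559260832
[0.48489841 0.06706217 0.092     ] [0.58642932 0.07339674 0.092     ] [0.53566386 0.07022946 0.092     ] -176.4299151724713
[[ 8.96361009e-01  4.31295959e-01  1.02570648e-01  5.02924342e-01]
 [ 4.43324861e-01 -8.71987102e-01 -2.07609158e-01  1.21544314e-01]
 [-1.00708641e-04  2.31564872e-01 -9.72819459e-01  4.33926399e-01]
 [ 0.00000000e+00  0.00000000e+00  0.00000000e+00  1.00000000e+00]]
t 3.2167 p [0.5322 0.0617 0.2552] yawY 26.22 F [0.  0.4 0.1] M [-0.04 -0.13  0.03] w 0.0517 q [ 0.01   0.051  1.311 -0.     1.78  -0.448]
(np.float64(273.65402174000997), np.float64(234.7727057200398))
(np.float64(353.8753981242124), np.float64(234.89450830246122))
```

>>> {"api": "send_rows", "payload": {"increments": [[0.1,0.03,0.0022,-0.0022,-0.03],[0.1,0.06,0.0022,-0.0022,-0.03],[0.1,0.09,0.0022,-0.0022,-0.03],[0.1,0.11,0.0022,-0.0022,-0.03],[0.1,0.115,0.0022,-0.0022,-0.03]]}}

```text
time: 3.63
tool_pos: [0.5304, 0.0646, 0.1356]
ee_rot: [-2.029, 1.562, -3.112]
wrist_force: [-1.0, -0.3, -0.4]
width: 0.0513
```

```bash
python3 - <<'E'
from h import *
snap('wrist','w2');snap('scene','s2'); st()
crop('s2',300,80,500,260,4,'c4')
E
```

```text
t 3.7333 p [0.5324 0.0646 0.1392] yawY 27.98 F [-0.  -0.5  0.3] M [ 0.03 -0.16  0.09] w 0.0519 q [ 0.015  0.082  1.508 -0.     1.555 -0.473]
```

View pics/w2.png

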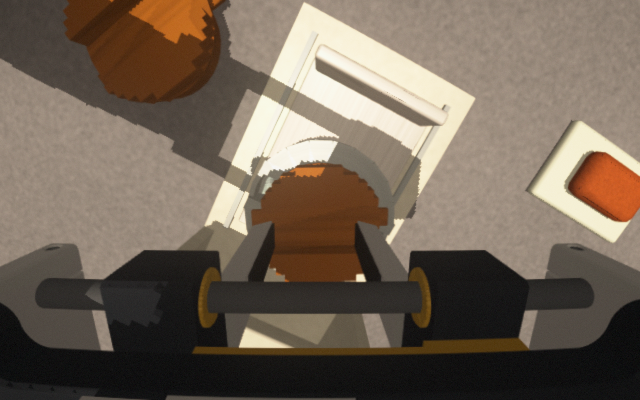

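View pics/c4.png

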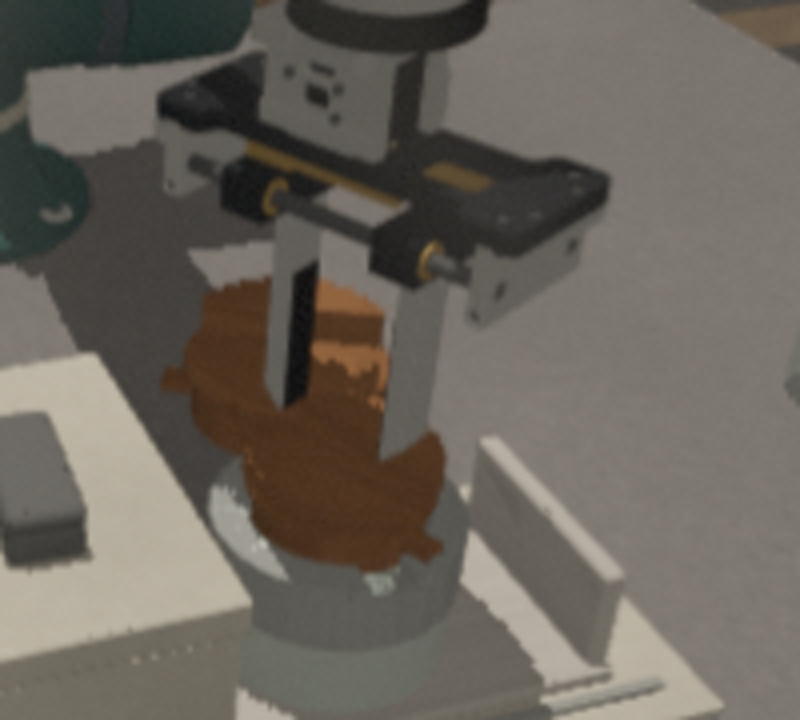

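The fingers sit centred over the groove. Now I'll lower into it.

>>> {"api": "send_rows", "payload": {"increments": [[0.1,0.01,0,0,0],[0.1,0.018,0,0,0],[0.1,0.022,0,0,0],[0.1,0.022,0,0,0]]}}

```text
time: 4.07
tool_pos: [0.5329, 0.0646, 0.1178]
ee_rot: [-1.956, 1.57, -3.038]
wrist_force: [-0.0, -0.1, -0.5]
width: 0.0515
```

>>> {"api": "send_rows", "payload": {"increments": [[0.1,0.003,0,0,0],[0.1,0.006,0,0,0],[0.1,0.006,0,0,0]]}}

```text
time: 4.32
tool_pos: [0.5331, 0.0646, 0.1121]
ee_rot: [-1.808, 1.57, -2.89]
wrist_force: [-0.5, -0.5, 0.1]
width: 0.0515
```

```bash
python3 - <<'E'
from h import *
snap('wrist','w3'); st()
crop('w3',200,100,430,290,3.4,'c5')
E
```

```text
t 4.3667 p [0.5332 0.0647 0.1123] yawY 28.02 F [ 0.7 -0.3 -0.2] M [-0.03 -0.15  0.01] w 0.0517 q [ 0.015  0.096  1.547 -0.     1.499 -0.474]
```

View pics/c5.png

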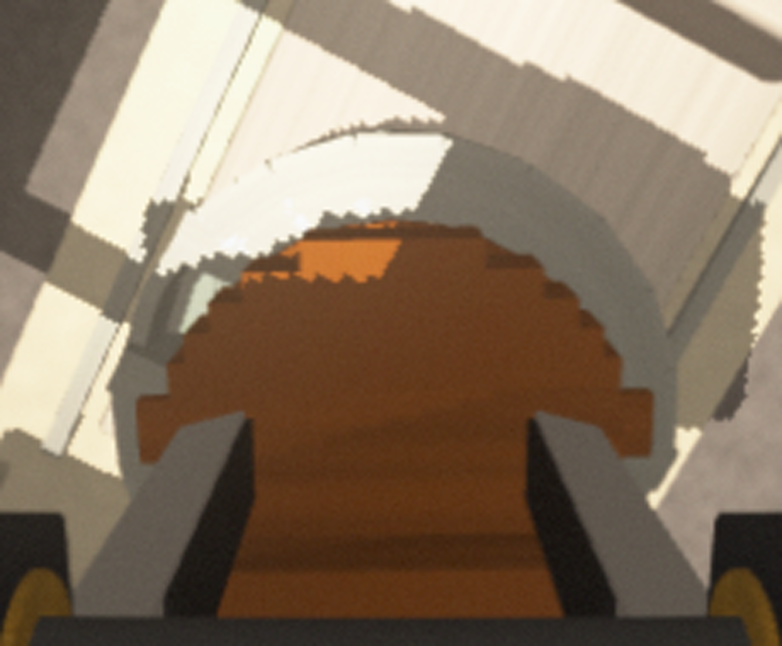

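>>> {"api": "send_rows", "payload": {"increments": [[0.1,0.002,0,0,0],[0.1,0.004,0,0,0],[0.1,0.004,0,0,0]]}}

```text
time: 4.62
tool_pos: [0.5337, 0.0646, 0.1103]
ee_rot: [0.983, 1.569, -0.098]
wrist_force: [-2.1, -0.7, 6.0]
width: 0.0515
```

```bash
python3 - <<'E'
from h import *
st()
E
```

```text
t 4.6167 p [0.5337 0.0646 0.1103] yawY 28.02 F [-2.1 -0.7  6. ] M [-0.07  0.32  0.02] w 0.0515 q [ 0.015  0.097  1.551 -0.     1.492 -0.474]
```

>>> {"api": "send_rows", "payload": {"increments": [[0.1,0.002,0,0,0.08],[0.1,0.002,0,0,0.16],[0.1,0.002,0,0,0.24],[0.1,0.002,0,0,0.32],[0.1,0.002,0,0,0.4]]}}

```text
time: 5.03
tool_pos: [0.5354, 0.0645, 0.1102]
ee_rot: [1.408, 1.564, -0.078]
wrist_force: [-1.0, -0.6, 9.8]
width: 0.0519
```

```bash
python3 - <<'E'
from h import *
snap('wrist','w4'); st()
crop('w4',200,100,430,290,3.4,'c6')
E
```

```text
t 5.0833 p [0.5353 0.0646 0.1102] yawY 4.73 F [-0.8 -0.  10.4] M [-0.08  0.31  0.04] w 0.0516 q [ 0.015  0.097  1.551 -0.     1.488 -0.067]
```

View pics/c6.png

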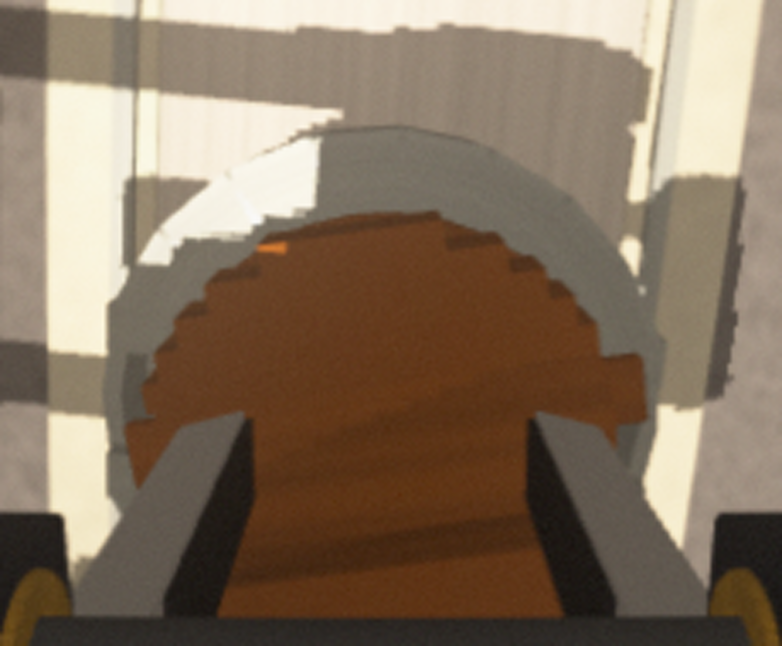

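>>> {"api": "send_rows", "payload": {"increments": [[0.1,0.001,-0.001,0,0.04],[0.1,0.002,-0.001,0,0.08],[0.1,0.003,-0.001,0,0.12]]}}

```text
time: 5.33
tool_pos: [0.5351, 0.0646, 0.1087]
ee_rot: [1.581, 1.562, -0.022]
wrist_force: [-2.7, -0.6, 14.4]
width: 0.0514
```

>>> {"api": "send_rows", "payload": {"increments": [[0.1,0.001,0,0,0.04],[0.1,0.002,0,0,0.08],[0.1,0.002,0,0,0.08]]}}

```text
time: 5.58
tool_pos: [0.5347, 0.0652, 0.1075]
ee_rot: [1.787, 1.562, 0.105]
wrist_force: [-4.5, 1.1, 15.8]
width: 0.0517
```

```bash
python3 - <<'E'
from h import *
snap('wrist','w5'); st()
crop('w5',200,100,430,290,3.4,'c7')
E
```

```text
t 5.6333 p [0.5347 0.065  0.1073] yawY -6.33 F [-4.7  0.4 17.3] M [0.09 0.38 0.07] w 0.0514 q [1.500e-02 9.600e-02 1.558e+00 1.000e-03 1.479e+00 1.260e-01]
```

View pics/c7.png

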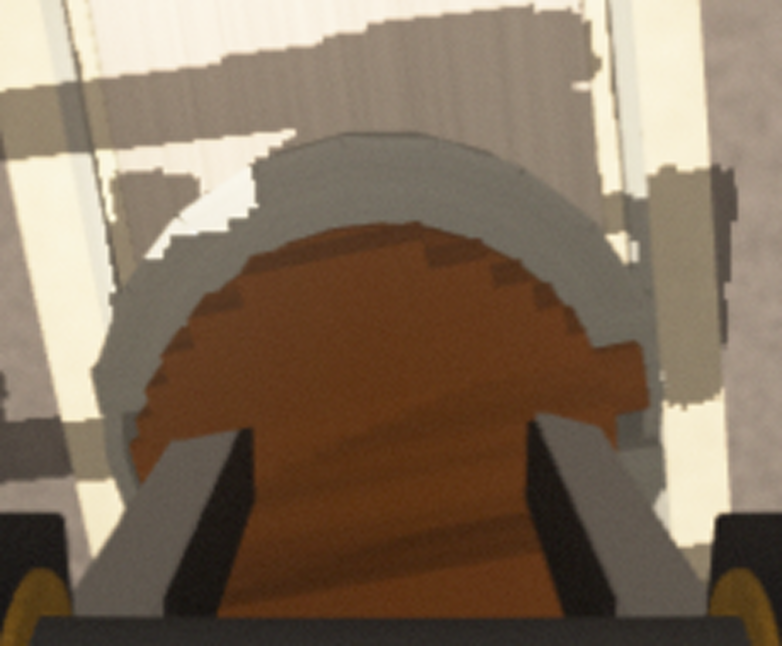

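>>> {"api": "send_rows", "payload": {"increments": [[0.1,0,0,0,0.03],[0.1,0,0,0,0.06],[0.1,0,0,0,0.06]]}}

```text
time: 5.88
tool_pos: [0.534, 0.0646, 0.1033]
ee_rot: [1.735, 1.566, -0.007]
wrist_force: [2.6, 0.4, 3.6]
width: 0.0518
```

```bash
python3 - <<'E'
from h import *
snap('scene','s6'); st()
crop('s6',330,120,470,260,5,'c8')
E
```

```text
t 5.9333 p [0.5338 0.0646 0.103 ] yawY -9.77 F [2.5 1.6 3.6] M [-0.05 -0.48  0.01] w 0.052 q [ 0.015  0.1    1.562 -0.     1.475  0.185]
```

View pics/c8.png

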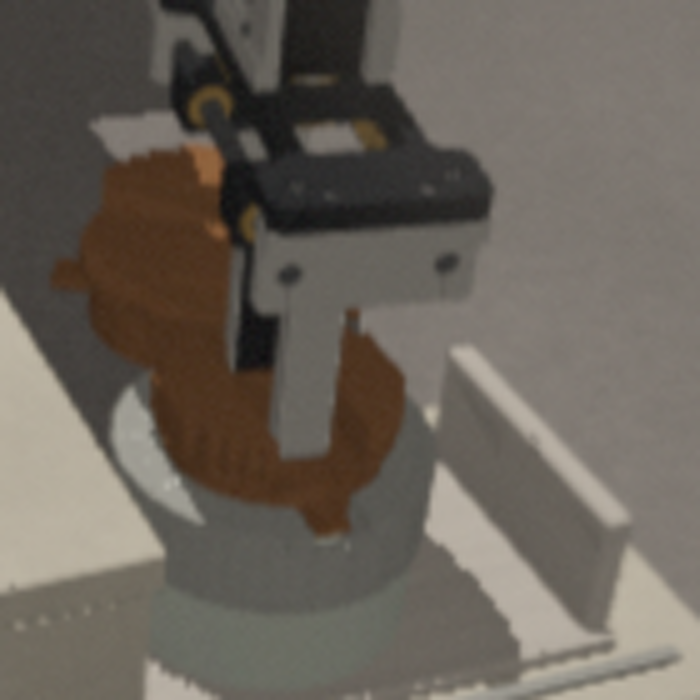

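The near ear is now sinking into its slot and the force has dropped. I'll press down.

>>> {"api": "send_rows", "payload": {"increments": [[0.1,0.003,0,0,0],[0.1,0.006,0,0,0],[0.1,0.008,0,0,0],[0.1,0.01,0,0,0],[0.1,0.01,0,0,0]]}}

```text
time: 6.35
tool_pos: [0.5339, 0.0646, 0.0961]
ee_rot: [1.744, 1.566, 0.002]
wrist_force: [-1.8, -0.6, 19.4]
width: 0.052
```

```bash
python3 - <<'E'
from h import *
st()
E
```

```text
t 6.35 p [0.5339 0.0646 0.0961] yawY -9.78 F [-1.8 -0.6 19.4] M [-0.08  0.71  0.02] w 0.052 q [ 0.015  0.104  1.572 -0.     1.461  0.186]
```

>>> {"api": "send_rows", "payload": {"increments": [[0.1,-0.001,0,0,0.08],[0.1,-0.001,0,0,0.16],[0.1,-0.001,0,0,0.24],[0.1,-0.001,0,0,0.32],[0.1,-0.001,0,0,0.4]]}}

```text
time: 6.77
tool_pos: [0.5339, 0.0643, 0.0961]
ee_rot: [2.004, 1.566, -0.141]
wrist_force: [-0.9, -0.8, 16.0]
width: 0.0516
```

```bash
python3 - <<'E'
from h import *
snap('wrist','w7'); st()
crop('w7',200,100,430,290,3.4,'c9')
E
```

```text
t 6.8167 p [0.5339 0.0643 0.0962] yawY -33.06 F [ 0.2 -0.5 17. ] M [-0.03  0.32  0.05] w 0.0516 q [ 1.500e-02  1.040e-01  1.572e+00 -1.000e-03  1.461e+00  5.920e-01]
```

View pics/c9.png

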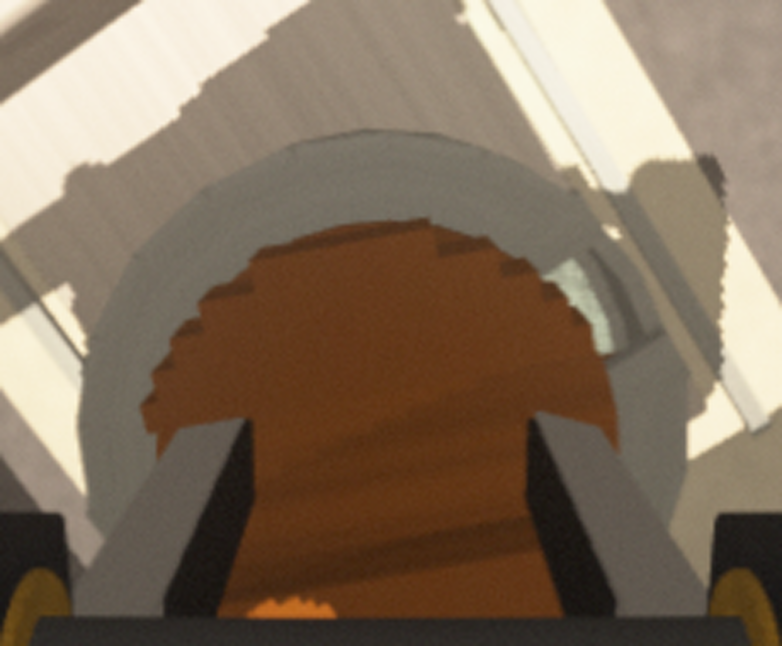

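The ear has gone under the collar: the empty slot shows at (600,310) in the crop. The lid follows about 10° behind the tool, so I'll keep turning.

>>> {"api": "send_rows", "payload": {"increments": [[0.1,0,0,0,0.08],[0.1,0,0,0,0.16],[0.1,0,0,0,0.24],[0.1,0,0,0,0.32],[0.1,0,0,0,0.4]]}}

```text
time: 7.23
tool_pos: [0.534, 0.0647, 0.0961]
ee_rot: [2.567, 1.565, 0.023]
wrist_force: [-0.4, -0.5, 16.0]
width: 0.0515
```

>>> {"api": "send_rows", "payload": {"increments": [[0.1,0,0,0,0.08],[0.1,0,0,0,0.16],[0.1,0,0,0,0.24]]}}

```text
time: 7.48
tool_pos: [0.5343, 0.0647, 0.0961]
ee_rot: [2.801, 1.565, 0.017]
wrist_force: [0.2, -0.4, 15.0]
width: 0.0521
```

```bash
python3 - <<'E'
from h import *
snap('wrist','w8'); st()
crop('w8',200,100,430,290,3.4,'c10')
E
```

```text
t 7.5333 p [0.5344 0.0647 0.0962] yawY -69.69 F [ 0.9 -0.  14.4] M [0.03 0.11 0.11] w 0.0518 q [0.015 0.104 1.572 0.    1.46  1.232]
```

View pics/c10.png

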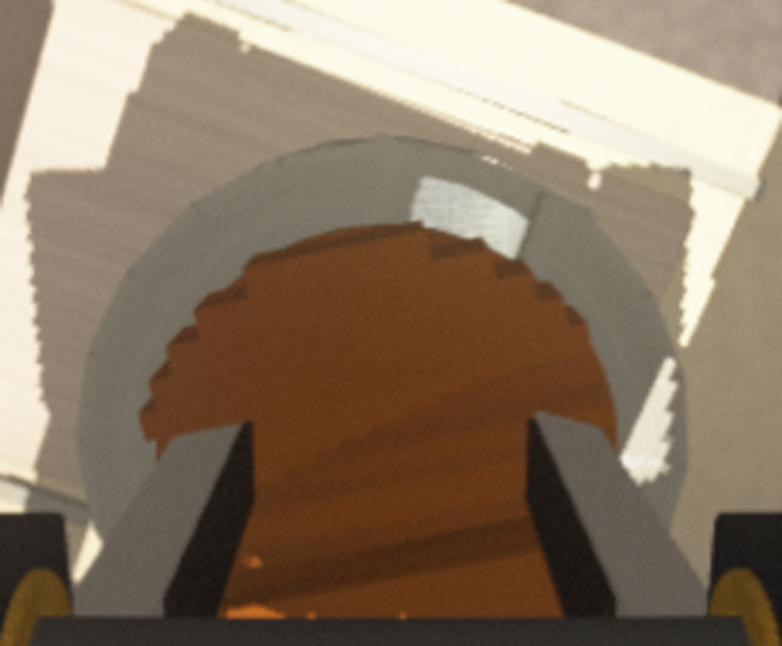

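>>> {"api": "send_rows", "payload": {"increments": [[0.1,0,0,0,0.05],[0.1,0,0,0,0.1],[0.1,0,0,0,0.1]]}}

```text
time: 7.78
tool_pos: [0.5344, 0.0647, 0.0962]
ee_rot: [2.53, 1.564, -0.338]
wrist_force: [0.9, -1.8, 14.8]
width: 0.0521
```

```bash
python3 - <<'E'
from h import *
st()
E
```

```text
t 7.7833 p [0.5344 0.0647 0.0962] yawY -74.32 F [ 0.9 -1.8 14.8] M [-0.07  0.02  4.72] w 0.0521 q [ 0.017  0.104  1.572 -0.002  1.46   1.314]
```

The torque climbed to 4.7 N·m, so the lid is at its hard stop. I'll relax the twist and lift off.

>>> {"api": "send_rows", "payload": {"increments": [[0.1,0,0,0,-0.08],[0.1,-0.002,0,0,-0.1],[0.1,-0.005,0,0,-0.1],[0.1,-0.012,0,0,-0.1],[0.1,-0.03,0,0,-0.1]]}}

```text
time: 8.2
tool_pos: [0.53, 0.0655, 0.1183]
ee_rot: [-0.594, 1.563, 2.907]
wrist_force: [0.5, 0.1, -0.8]
width: 0.0521
```

>>> {"api": "send_rows", "payload": {"increments": [[0.1,-0.03,0,0,0],[0.1,-0.06,0,0,0],[0.1,-0.09,0,0,0],[-1,-0.09,0,0,0]]}}

```text
time: 8.53
tool_pos: [0.5337, 0.0646, 0.2178]
ee_rot: [2.768, 1.564, -0.014]
wrist_force: [0.6, -0.2, 1.1]
width: 0.0478
```

```bash
python3 - <<'E'
from h import *
snap('wrist','w9'); snap('scene','s9'); snap('top','t9'); o,R=st(); print(np.round(R,3))
crop('s9',330,120,490,280,4.5,'c11')
E
```

```text
t 8.6833 p [0.531  0.0645 0.2105] yawY -69.4 F [-0.5 -0.6 -0.4] M [ 0.02 -0.01  0.02] w 0.0365 q [ 0.015  0.056  1.394 -0.     1.696  1.226]
[[-0.004  0.352 -0.936]
 [-0.    -0.936 -0.352]
 [-1.    -0.001  0.004]]
```

View pics/w9.png

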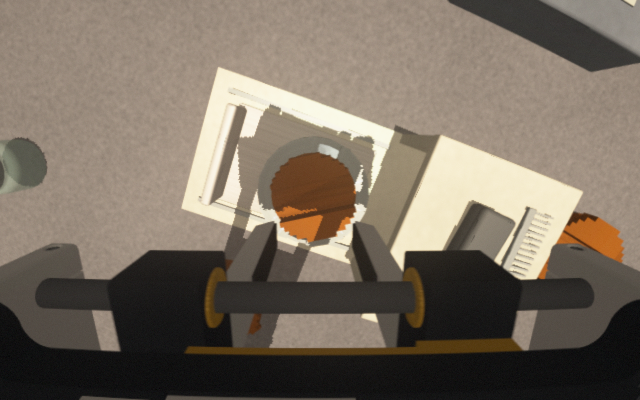

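View pics/c11.png

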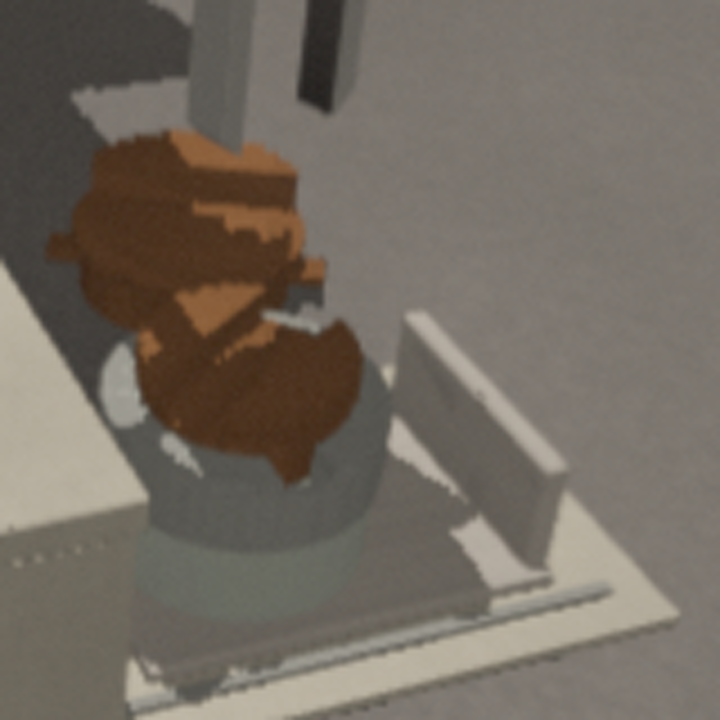

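The lid's groove has turned to its locked direction and the slot at (328,150) is empty. I'll move behind the bar with the fingers shut.

>>> {"api": "send_rows", "payload": {"increments": [[-1,0,-0.03,-0.011,0],[-1,0,-0.06,-0.022,0],[-1,0,-0.09,-0.034,0],[-1,0,-0.12,-0.045,0],[-1,0,-0.137,-0.0514,0]]}}

```text
time: 9.1
tool_pos: [0.5299, 0.2133, 0.2085]
ee_rot: [-0.234, 1.563, -3.014]
wrist_force: [0.5, -0.5, -0.8]
width: 0.0031
```

>>> {"api": "send_rows", "payload": {"increments": [[-1,0,0,0,-0.12],[-1,0,0,0,-0.24],[-1,0,0,0,-0.36],[-1,0,0,0,-0.48],[-1,0,0,0,-0.6]]}}

```text
time: 9.52
tool_pos: [0.5303, 0.2105, 0.2086]
ee_rot: [-0.663, 1.563, -2.839]
wrist_force: [0.4, -0.9, -0.1]
width: 0.0006
```

>>> {"api": "send_rows", "payload": {"increments": [[-1,0,0,0,-0.12],[-1,0,0,0,-0.24],[-1,0,0,0,-0.36],[-1,0,0,0,-0.48],[-1,0,0,0,-0.6]]}}

```text
time: 9.93
tool_pos: [0.5303, 0.2103, 0.2086]
ee_rot: [-1.265, 1.563, -2.841]
wrist_force: [0.4, -0.3, -0.1]
width: 0.0006
```

>>> {"api": "send_rows", "payload": {"increments": [[-1,0,0,0,-0.037],[-1,0,0,0,-0.037]]}}

```text
time: 10.1
tool_pos: [0.5305, 0.2104, 0.2088]
ee_rot: [-1.293, 1.564, -2.838]
wrist_force: [0.2, 0.0, -0.2]
width: 0.0006
```

```bash
python3 - <<'E'
from h import *
snap('wrist','w10'); snap('scene','s10'); snap('top','t10'); o,R=st(); print(np.round(R,3))
crop('s10',330,120,490,280,4.5,'c12'); crop('t10',200,105,410,225,3.8,'c13')
E
```

```text
t 10.25 p [0.5313 0.2106 0.2104] yawY 1.42 F [-0.1 -0.1 -0.5] M [-0.07 -0.16  0.01] w 0.0006 q [ 0.278  0.137  1.306 -0.     1.702  0.253]
[[-0.004  1.     0.025]
 [-0.001  0.025 -1.   ]
 [-1.    -0.004  0.001]]
```

View pics/w10.png

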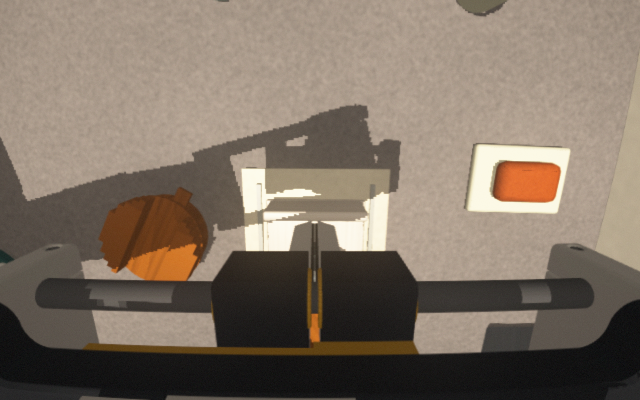

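View pics/c12.png

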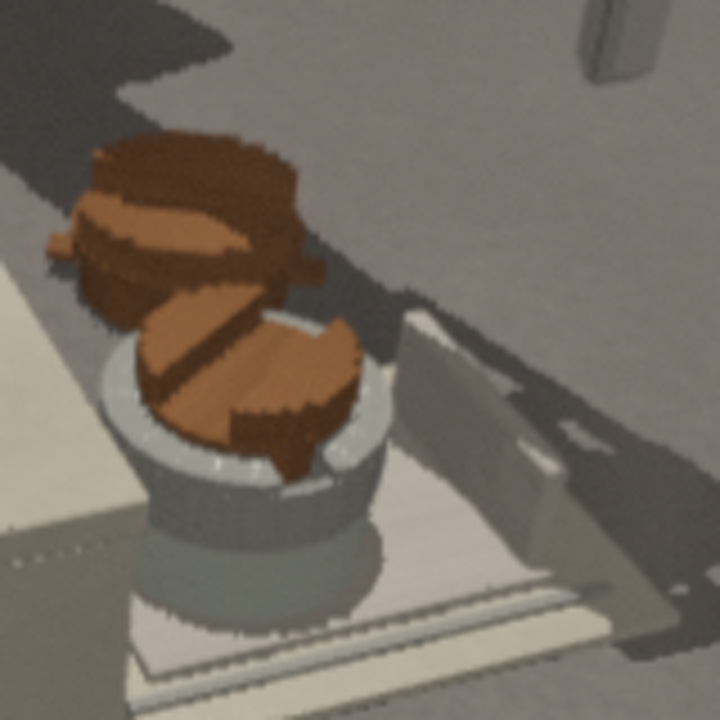

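View pics/c13.png

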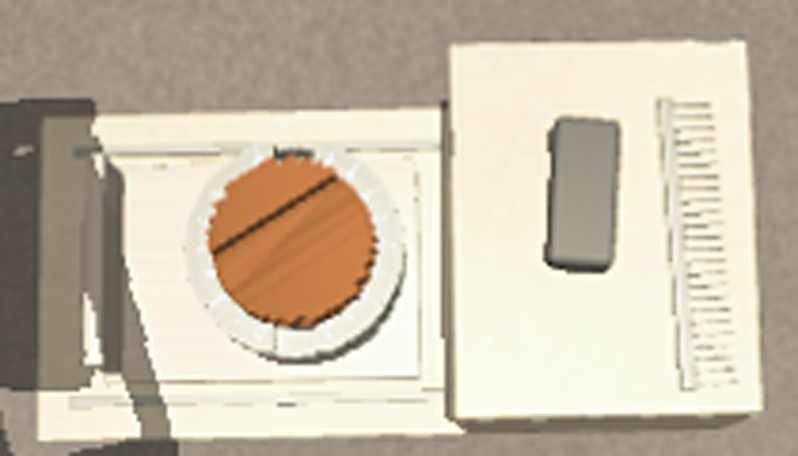

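The lid sits flush and level, with its groove about 60° from the slots, so it is locked. I'll descend behind the bar.

>>> {"api": "send_rows", "payload": {"increments": [[-1,0.035,0,0,0],[-1,0.07,0,0,0],[-1,0.105,0,0,0],[-1,0.14,0,0,0],[-1,0.165,0,0,0]]}}

```text
time: 10.67
tool_pos: [0.5298, 0.2102, 0.0432]
ee_rot: [-1.286, 1.565, -2.832]
wrist_force: [0.1, 0.3, -0.6]
width: 0.0005
```

>>> {"api": "send_rows", "payload": {"increments": [[-1,0,0,0.003,0],[-1,0,0,0.008,0],[-1,0,0,0.014,0],[-1,0,0,0.02,0]]}}

```text
time: 11.0
tool_pos: [0.5341, 0.1923, 0.0499]
ee_rot: [2.408, 1.565, 0.862]
wrist_force: [0.2, 5.7, -2.6]
width: 0.0005
```

```bash
python3 - <<'E'
from h import *
st()
snap('scene','s11')
crop('s11',330,100,520,280,4,'c14')
E
```

```text
t 11.0 p [0.5341 0.1923 0.0499] yawY 1.47 F [ 0.2  5.7 -2.6] M [ 1.15 -0.11 -0.01] w 0.0005 q [0.244 0.203 1.555 0.003 1.379 0.217]
```

View pics/c14.png

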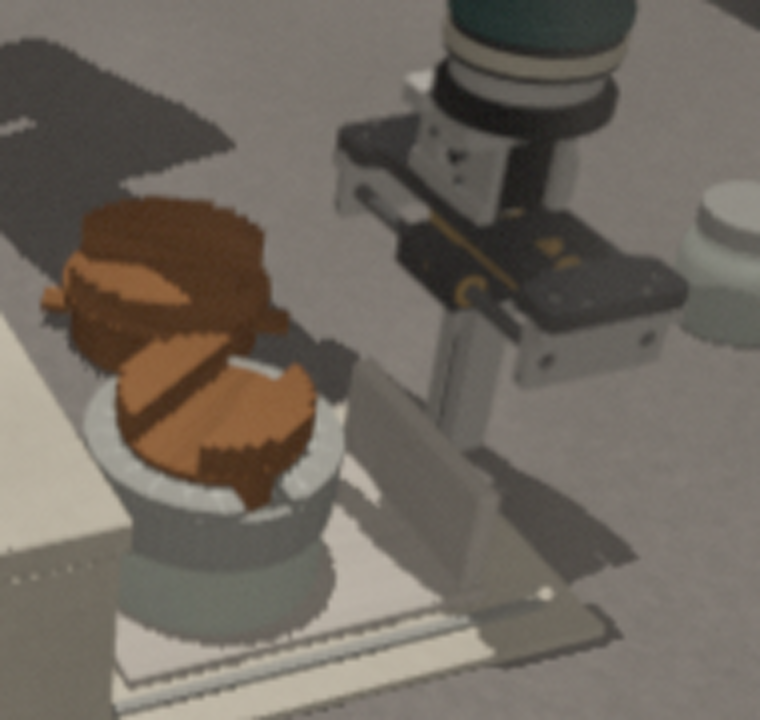

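>>> {"api": "send_rows", "payload": {"increments": [[-1,0,0,0.01,0],[-1,0,0,0.02,0],[-1,0,0,0.03,0],[-1,0,0,0.04,0],[-1,0,0,0.05,0]]}}

```text
time: 11.47
tool_pos: [0.5352, 0.1428, 0.0499]
ee_rot: [2.447, 1.564, 0.902]
wrist_force: [-0.9, 7.8, -0.3]
width: 0.0005
```

>>> {"api": "send_rows", "payload": {"increments": [[-1,0,0,0.01,0],[-1,0,0,0.02,0],[-1,0,0,0.03,0],[-1,0,0,0.04,0],[-1,0,0,0.05,0]]}}

```text
time: 11.88
tool_pos: [0.5363, 0.0926, 0.0499]
ee_rot: [2.472, 1.565, 0.927]
wrist_force: [-0.7, 6.4, 0.4]
width: 0.0006
```

```bash
python3 - <<'E'
from h import *
st()
snap('scene','s12'); snap('top','t12')
crop('t12',180,60,420,240,3.3,'c15')
E
```

```text
t 11.8833 p [0.5363 0.0926 0.0499] yawY 1.49 F [-0.7  6.4  0.4] M [ 1.27  0.02 -0.03] w 0.0006 q [0.064 0.154 1.612 0.005 1.372 0.037]
```

View pics/s12.png

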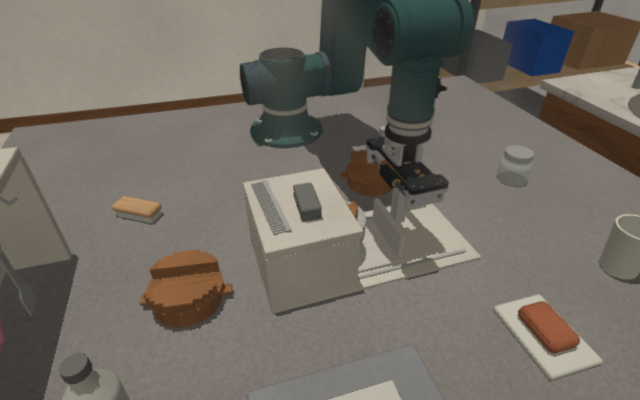

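View pics/c15.png

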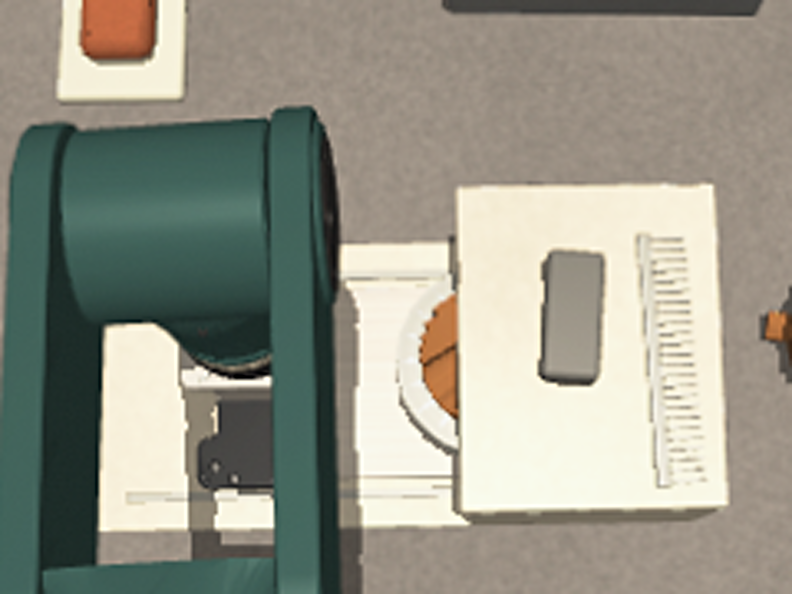

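The lid passes under the shelf without touching it, and the comb and case haven't moved. I'll push the last stretch.

>>> {"api": "send_rows", "payload": {"increments": [[-1,0,0,0.009,0],[-1,0,0,0.018,0],[-1,0,0,0.026,0],[-1,0,0,0.032,0],[-1,0,0,0.037,0]]}}

```text
time: 12.4
tool_pos: [0.5372, 0.0554, 0.0498]
ee_rot: [2.367, 1.566, 0.822]
wrist_force: [-0.9, 10.4, 5.2]
width: 0.0004
```

>>> {"api": "send_rows", "payload": {"increments": [[-1,0,0,0.003,0],[-1,0,0,0.006,0],[-1,0,0,0.008,0],[-1,0,0,0.008,0]]}}

```text
time: 12.73
tool_pos: [0.5372, 0.0554, 0.0499]
ee_rot: [2.946, 1.552, 1.402]
wrist_force: [-0.1, 23.3, 3.8]
width: 0.0003
```

At the stop the reading held at 0.0554 m while the force rose to 23 N. Backing off and up.

>>> {"api": "send_rows", "payload": {"increments": [[-1,0,0,-0.008,0],[-1,0,0,-0.02,0],[-1,0,0,-0.045,0],[-1,0,0,-0.06,0],[-1,-0.03,0,-0.06,0]]}}

```text
time: 13.15
tool_pos: [0.5304, 0.1075, 0.0721]
ee_rot: [-1.451, 1.559, -2.994]
wrist_force: [-0.3, -1.2, -1.2]
width: 0.0007
```

>>> {"api": "send_rows", "payload": {"increments": [[-1,-0.03,0,-0.03,0],[-1,-0.06,0,-0.06,0],[-1,-0.09,0,-0.09,0],[-1,-0.12,0,-0.12,0],[-1,-0.15,0,-0.15,0]]}}

```text
time: 13.57
tool_pos: [0.5311, 0.2539, 0.2271]
ee_rot: [1.002, 1.568, -0.544]
wrist_force: [1.0, 0.2, 0.5]
width: 0.0004
```

```bash
python3 - <<'E'
from h import *
st()
snap('scene','s13'); snap('top','t13')
crop('s13',230,140,490,310,3,'c16'); crop('t13',180,60,420,240,3.3,'c17')
E
```

```text
t 13.5667 p [0.5311 0.2539 0.2271] yawY 1.42 F [1.  0.2 0.5] M [-0.02 -0.13  0.05] w 0.0004 q [ 0.351  0.17   1.236 -0.002  1.734  0.326]
```

View pics/c16.png

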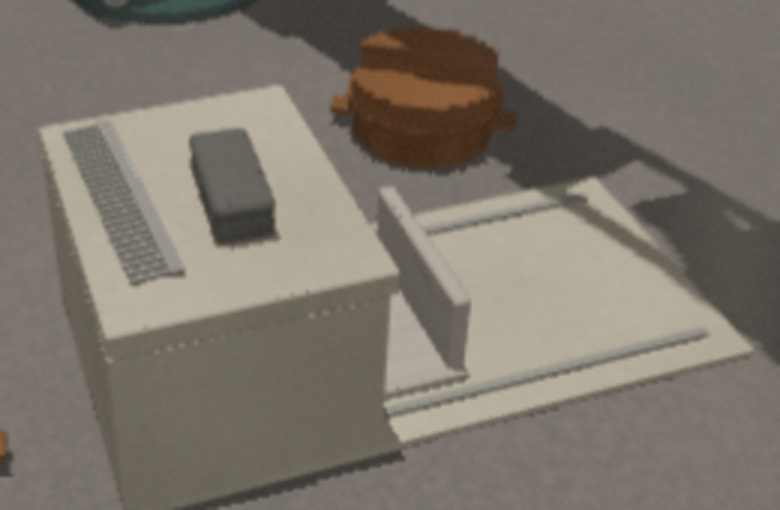

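View pics/c17.png

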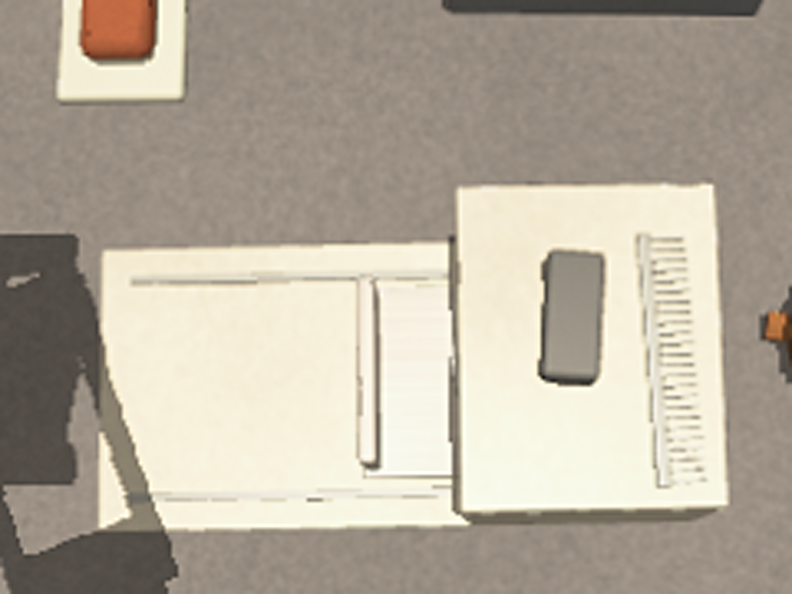

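```bash
python3 - <<'E'
from h import *
a=(atz('t13',180+360/3.3,60+278/3.3,.068)+atz('t13',180+361/3.3,60+465/3.3,.068))/2
print(a, np.hypot(*(np.array([.5297,.1805])-a[:2])))
robot.close_job()
E
```

```text
[0.53102186 0.04171239 0.068     ] 0.1387939030888617
the job is handed in; nothing more can be done
```

I locked the lid, pushed the tray home and handed the job in at about 13.6 s. No verdict was reported.

- **Lid:** I pressed it with the fingertips in the groove and turned it clockwise until the ears dropped through the slots. The groove floor read 0.096 m, which is 4 mm above the collar. I kept pressing and turning until it hit the hard stop, where the wrist torque climbed to 4.7 N·m. After I let go, the pictures showed it sitting low and level, with its groove about 60° (1.05 rad) from the slots.
- **Tray:** I pushed the bar with shut fingers until it stopped moving while the force rose to 23 N. The top picture puts the bar's travel at 0.139 m, within the 2 mm calibration of the full 0.14 m.
- **Comb and earplug case:** both look unmoved on the shelf in the last pictures. I compared these by eye and did not measure them.
- **Final state:** the arm was clear of everything, and none of my checks failed. The lid is hidden under the shelf now, so I could not look at it again after the push. It slid under without touching the shelf, and the push force stayed at 6–10 N until the end stop.

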